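Fasten the filter housing's captive screw-knob

TASK

One of the two captive screw-knobs on the filter housing's cover is still standing up on its spring. Push it in, turn it until its thread catches, then screw it clockwise fully home so that it stays seated on its boss by itself, and let go. Leave the other things on the bench where they are.

Things in the scene. Friction and masses are not known exactly. Their poses are not given: they have to be found in the camera images.
- housing: Fixed filter housing: red body, aluminium cover, 160 x 260 mm along its x and y, cover top 90 mm above the bench. Origin: centre of its underside, z up. A pipe stub points to its +x. Two black screw-knobs stand on the cover, on its middle line, 70 mm to its +y and -y; which is the raised one varies.
- knob_center (a point): Centre of the raised screw-knob: upright black fluted cylinder, 41 mm across (44 over flutes), 28 mm tall, vertical axis, any grasp angle alike. Starts 44 mm above the cover, its underside 14 mm over its boss. Home, it sits on the boss, 30 mm above the cover (120 mm above the bench). Turns freely (0.05 N m); a spring lifts it (4 N when up, 7 N home). Unless caught by the thread it springs up.
- done_knob_center (a point): Centre (on the axis, half-way up) of the other screw-knob, of the same shape, already home and tight, 30 mm above the cover. It needs nothing.
- oil_bottle: Bystander: grey plastic oil bottle with a red cap, 60 mm across and 170 mm tall, standing beyond the housing; origin at the centre of its underside.
- wrench: Bystander: flat steel spanner 170 mm long lying on the bench; its length is along its x, origin on its underside.
- grease_can: Bystander: dark steel can, 66 mm across and 90 mm tall, standing on the bench; origin at the centre of its underside.
- boss_top (a point): Centre of the top of the raised knob's boss, a fixed aluminium cylinder 32 mm across, 16 mm tall. The nut is hidden below: pressed about 4 mm, the knob is blocked unless it stands at one of the nut's three thread starts, 120 degrees apart, each about 25 degrees wide, at unseen angles that differ every time. There it can be pushed in about 12 mm.
- nut (a point): The hidden nut, 20 mm below the cover on the knob's axis. With the knob pushed about 12 mm in at a thread start, 15 to 35 degrees clockwise (seen from above) gets it caught: it then stays when released. More clockwise turning draws it down the last 2 to 3 mm, to a hard stop about 80 degrees from the middle of the start. Anticlockwise takes it out again.

How it is judged:
By the outcome, as a careful person would: the job done as asked, in the order asked, and still so for the second after the job is handed in, with the robot touching nothing.
It also fails if it takes over 64 s, if anything falls off the work surface, if the arm or the gripper's body presses on something with over 40 N, if the wrist force passes 120 N, or if a joint passes its speed limit or range.

ROBOT

A 6-joint arm with a two-finger parallel gripper is mounted at the origin on the work surface. World frame = base frame: x ahead of the robot, y to its left, z up, the work surface at z = 0. Lengths are in mm, angles in rad, forces in N, time in s.
With the tool pointing down it reaches from about 350 to 775 mm from the base axis. Payload 7.3 kg.
Tool frame: the origin (TCP) lies at the very end of the fingers, on their centre line; the grasp point (between the pads) lies 19 mm behind it; z points along the fingers, y is the line along which they close (so a half turn about z gives the same grasp; the last joint's range is limited). The gripper opens to 92 mm and grips with 3 to 60 N. Pads are 19 mm wide; open, the fingers measure 130 mm over their backs; the gripper's body (75 mm by 190 mm) begins 47 mm behind the grasp point.
Start: joints at [-1.477, 0.342, 1.524, -0, 1.275, -0.146], TCP at [124.713, -509.992, 226.741] pointing down, gripper open.
Joint ranges: [-2.53, 2.53], [-0.77, 2.02], [0.04, 2.7], [-1, 4.14], [0.28, 2.66], [-3.11, 3.11]. Speed limits (rad/s): [2.57, 2.57, 3.14, 3.14, 3.14, 3.14].

INTERFACE

Orientations are given as [roll, pitch, yaw] about the fixed x, y, z axes, in that order (R = Rz(yaw) Ry(pitch) Rx(roll)).
In Python, from plant import get_obs, capture, close_job gives the robot as it stands. The module is installed in compiled form; this text tells all that it offers.
- The arm moves only by the shell command python3 -m handwheel 'ROWS'. ROWS is JSON, a list of rows, each a list of 3 entries, a list of its own where there are three numbers: the turn, a rotation vector about the tool's x, y, z in degrees, then the shift along the tool's x, y, z in m, then the opening, from 0 (shut) to 1 (fully open). A call has 1 to 12 rows; each row is the pose to reach, as a shift and turn from the pose commanded when the call began, along the tool's axes at that moment; what a row does not reach only later rows make up. A row lasts 1/10 s, in which the tool goes at most 50 mm and 8.59 degrees, less where a joint would pass 70% of its speed; a pose out of reach is approached as far as the arm can. A call with a gripper value outside its range is refused whole. The fingers move at their own pace and stop on an object; the grip force is fixed at half the most. Time passes only in rows, so rows that repeat a pose let the fingers close. It gives the time, the measured TCP pose, the force, the opening and the grip force at its end, in the units of the state.
- get_obs(): the state, without advancing time (a new reading comes with each control period).
- capture(name): name is "scene" or "top"; returns a dict with "image" (480x640x3 uint8, red, green, blue), "depth" (480x640 float32, mm along the optical axis (not along the pixel's ray), 0 where there is no reading), "fx", "fy", "cx", "cy" (pixels), "k1" (the pictures are not rectified: a ray, as slopes to the right and down, at radius r is drawn at 1 + k1 r^2 times it, then the intrinsics apply), "camera_from_world" (4x4, takes a point from world to camera coordinates). Camera axes: x right, y down, z forward; pixel columns grow to the right and rows downward; lengths in mm; the calibration is good to about 2 mm. A picture is of the moment at which its call begins.
- close_job(): hands the job in; it is judged then, once.
The state is a dict: "time": time; "joint_positions": joint angles; "dq": joint speeds; "tau": joint torques, N m; "tool_pos": TCP position; "tcp_rot": TCP orientation; "contact_force": force on the tool from outside, world axes, zero at the start; "moment": the same for the moment, N m; "grip_width": finger opening in mm; "finger_force": force on a finger pad.
Only numpy, scipy, OpenCV 4.12 (cv2) and the standard library are available. Lean on these libraries where they do the work, as an engineer would, in place of code of your own. Each camera call takes 0.05 s, during which the arm holds its last target. There are 200 camera calls.

## Working session

There is one attempt and no reset: what is moved stays moved. The work goes in short steps, Python scripts to look and compute and a shell command to move; the robot and the scene stay as the last step left them, time stands still between calls to the robot, and variables do not carry over. Pictures are saved under pics/ and viewed, at most 10 in all, crops included, and the job is handed in when it is done.

```bash
mkdir -p pics; cat > h.py <<'E'
import numpy as np, cv2
from plant import get_obs, capture, close_job
def world(c,us,vs):
    K=np.array([[c["fx"],0,c["cx"]],[0,c["fy"],c["cy"]],[0,0,1.]])
    p=cv2.undistortPoints(np.array([us,vs],float).T.reshape(-1,1,2),K,np.array([c["k1"],0,0,0.]))[:,0]
    d=c["depth"][np.array(vs,int),np.array(us,int)]
    P=np.c_[p*d[:,None],d,np.ones(len(d))]
    W=(np.linalg.inv(c["camera_from_world"])@P.T).T[:,:3]; W[d==0]=np.nan
    return W
def cloud(c):
    v,u=np.mgrid[0:480,0:640]; return world(c,u.ravel(),v.ravel()).reshape(480,640,3)
E
python3 - <<'E'
from h import *
a=capture("top");b=capture("scene")
np.savez("a.npz",**a);np.savez("b.npz",**b)
cv2.imwrite("pics/top.png",a["image"][:,:,::-1]);cv2.imwrite("pics/scene.png",b["image"][:,:,::-1])
o=get_obs();print(o)
W=cloud(a);z=W[:,:,2]
for lo,hi in((84,97),(110,128),(128,142),(142,160)):
    m=((z>lo)&(z<hi)).astype(np.uint8);n,l,s,ce=cv2.connectedComponentsWithStats(m)
    for i in range(1,n):
        if s[i,4]>60:print(lo,s[i],W[l==i].mean(0).round(1),W[l==i].min(0).round(),W[l==i].max(0).round())
E
```

```text
{'time': 0.1, 'joint_positions': array([-1.47702636e+00,  3.42647420e-01,  1.52490995e+00,  3.85699176e-05,
        1.27542116e+00, -1.45966574e-01]), 'dq': array([ 0.00092424, -0.00221748, -0.003091  ,  0.00108906, -0.00055193,
        0.00034364]), 'tau': array([ 2.56680767e-03, -4.32004738e+01, -2.44695085e+01,  7.21257878e-02,
        5.25618391e-02, -4.94623760e-05]), 'tool_pos': array([ 124.67535833, -509.60772107,  226.12141938]), 'tcp_rot': array([-3.14022688e+00, -2.38065765e-04,  2.39725122e-01]), 'contact_force': array([ 0.10120875, -0.44187613,  0.38423746]), 'moment': array([-0.00119015, -0.02347467, -0.03879791]), 'finger_force': 0.0, 'grip_width': 91.60038230326742}
84 [571 194  69  39 926] [ 706.5 -505.8   86.3] [ 671. -564.   84.] [ 742. -441.   92.]
84 [  280   232   166   134 11617] [544.3 -58.6  89.6] [ 425. -210.   84.] [667.  89.  97.]
84 [235 354  34  36 920] [413.3 136.3  89.6] [382. 107.  84.] [443. 166.  96.]
110 [348 165  30  29 365] [751.7 -56.7 117.7] [733. -85. 110.] [786. -32. 128.]
128 [356 171  16  14  66] [751.6 -57.1 132.3] [746. -73. 128.] [770. -46. 142.]
128 [388 270  26  25 458] [ 571.7 -123.6  133.6] [ 551. -146.  128.] [ 593. -102.  139.]
142 [314 299  25  26 468] [519.2   5.4 147.6] [498. -15. 142.] [540.  26. 154.]
```

View pics/top.png

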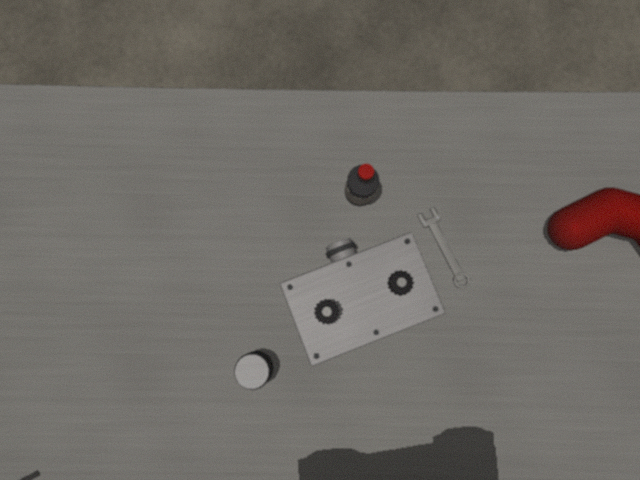

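View pics/scene.png

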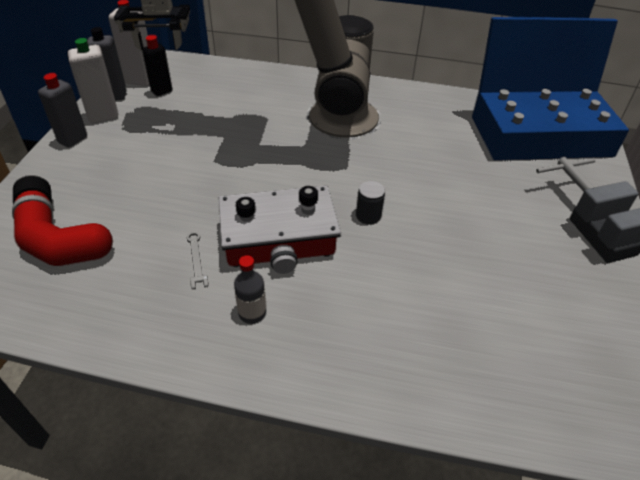

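The top view shows the raised knob at pixel (328,311), top z≈148, so its axis is at (519, 5). The finished knob is at (400,282), top 134. The gap between them is 139 mm, which fits the 140 mm expected. I'll move above the raised knob with the wrist wound back to leave room for clockwise turning.

```bash
python3 -m handwheel '[[[0,0,-160],[0.505,-0.407,0],1],[[0,0,-160],[0.505,-0.407,0],1],[[0,0,-160],[0.505,-0.407,0],1],[[0,0,-160],[0.505,-0.407,0],1],[[0,0,-160],[0.505,-0.407,0],1],[[0,0,-160],[0.505,-0.407,0],1],[[0,0,-160],[0.505,-0.407,0],1],[[0,0,-160],[0.505,-0.407,0],1],[[0,0,-160],[0.505,-0.407,0],1],[[0,0,-160],[0.505,-0.407,0],1],[[0,0,-160],[0.505,-0.407,0],1],[[0,0,-160],[0.505,-0.407,0],1]]'
cat > d.py <<'E'
from h import *
import sys
from scipy.spatial.transform import Rotation as R
o=get_obs();r=R.from_euler('xyz',o['tcp_rot'])
print(o['time'],o['tool_pos'].round(1),np.degrees(o['tcp_rot']).round(1),'q',o['joint_positions'].round(2),'F',o['contact_force'].round(1),'M',o['moment'].round(2),o['grip_width'],o['finger_force'])
if len(sys.argv)>1:
    t=np.array(eval(sys.argv[1]));print('tool shift mm',r.inv().apply(t-o['tool_pos']).round(1))
E
python3 d.py 519.2,5.4,200
```

```text
time: 1.3
tool_pos: [489.9, -31.3, 226.5]
tcp_rot: [-3.141, 0.0, 2.046]
contact_force: [0.7, -0.7, 1.5]
grip_width: 91.8
finger_force: 0.0
1.3 [489.9 -31.3 226.5] [-180.     0.   117.2] q [-0.22  0.28  1.61 -0.    1.25 -0.7 ] F [ 0.7 -0.7  1.5] M [-0.12 -0.17 -0.01] 91.78811576651769 0.0
tool shift mm [19.2 42.9 26.5]
```

```bash
python3 -m handwheel '[[[0,0,-57],[0.019,0.043,0.026],1],[[0,0,-57],[0.019,0.043,0.026],1],[[0,0,-57],[0.019,0.043,0.026],1],[[0,0,-57],[0.019,0.043,0.026],1],[[0,0,-57],[0.019,0.043,0.026],1],[[0,0,-57],[0.019,0.043,0.026],1],[[0,0,-57],[0.019,0.043,0.026],1],[[0,0,-57],[0.019,0.043,0.026],1],[[0,0,-57],[0.019,0.043,0.026],1]]'
python3 d.py 519.2,5.4,118
python3 - <<'E'
from h import *
b=capture("scene");cv2.imwrite("pics/s2.png",cv2.resize(b["image"][100:300,180:430,::-1],None,fx=3,fy=3))
E
```

```text
time: 2.2
tool_pos: [518.7, 3.1, 200.5]
tcp_rot: [-3.142, -0.001, 3.032]
contact_force: [-0.2, -0.7, -0.6]
grip_width: 91.7
finger_force: 0.0
2.2 [518.7   3.1 200.5] [-180.    -0.   173.7] q [-0.14  0.35  1.58 -0.    1.21 -1.6 ] F [-0.2 -0.7 -0.6] M [ 0.1  -0.14  0.01] 91.6518566309175 0.0
tool shift mm [-0.3  2.3 82.5]
```

View pics/s2.png

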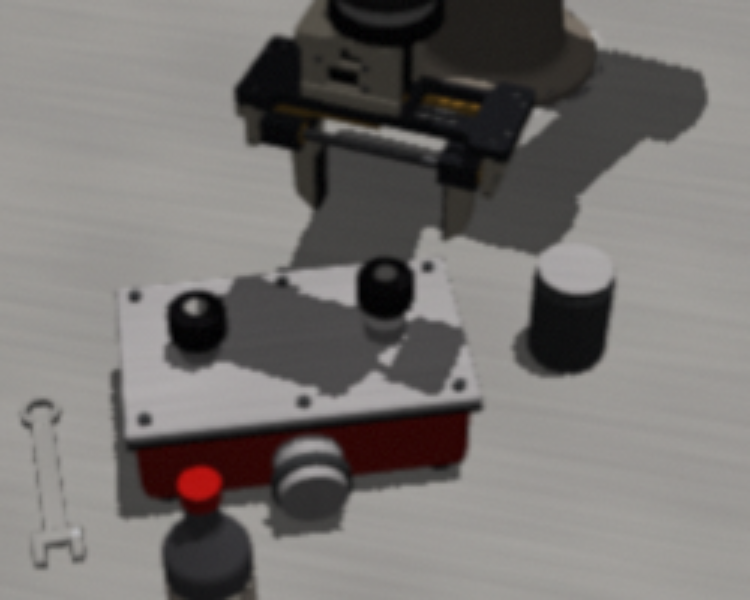

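The crop shows the gripper above the raised knob at (385,285), with its fingers at (312,190) and (460,215) on either side of it. I'll descend and grip.

```bash
python3 -m handwheel '[[[0,0,0],[0,0.002,0.03],1],[[0,0,0],[0,0.002,0.055],1],[[0,0,0],[0,0.002,0.075],1],[[0,0,0],[0,0.002,0.083],1],[[0,0,0],[0,0.002,0.083],1],[[0,0,0],[0,0.002,0.083],0],[[0,0,0],[0,0.002,0.083],0],[[0,0,0],[0,0.002,0.083],0],[[0,0,0],[0,0.002,0.083],0],[[0,0,0],[0,0.002,0.083],0],[[0,0,0],[0,0.002,0.083],0],[[0,0,0],[0,0.002,0.083],0]]'
python3 d.py
```

```text
time: 3.45
tool_pos: [519.1, 5.5, 117.8]
tcp_rot: [3.141, 0.0, 3.034]
contact_force: [1.0, 16.3, 2.0]
grip_width: 40.6
finger_force: 26.6
3.45 [519.1   5.5 117.8] [180.    0.  173.9] q [-0.14  0.45  1.69  0.    1.   -1.6 ] F [ 1.  16.3  2. ] M [ 2.38 -0.41 -0.03] 40.56699432073594 26.591139435768127
```

```bash
python3 -m handwheel '[[[0,0,0],[0,0.001,0],0],[[0,0,0],[0,0.001,0],0],[[0,0,0],[0,0.001,0],0]]'; python3 d.py
python3 -m handwheel '[[[0,0,0],[0,0,0.002],0],[[0,0,0],[0,0,0.004],0],[[0,0,0],[0,0,0.005],0],[[0,0,0],[0,0,0.005],0]]'; python3 d.py
```

```text
time: 3.75
tool_pos: [519.2, 5.7, 117.8]
tcp_rot: [-3.141, 0.0, 3.035]
contact_force: [-0.9, -2.9, 3.0]
grip_width: 40.3
finger_force: 30.0
3.75 [519.2   5.7 117.8] [-180.     0.   173.9] q [-0.14  0.45  1.69 -0.    1.   -1.6 ] F [-0.9 -2.9  3. ] M [-0.45 -0.02  0.04] 40.34739434237204 30.00030755996704
time: 4.15
tool_pos: [519.2, 5.8, 112.6]
tcp_rot: [-3.141, -0.0, 3.035]
contact_force: [-1.2, -2.9, 3.6]
grip_width: 40.6
finger_force: 30.0
4.15 [519.2   5.8 112.6] [-180.    -0.   173.9] q [-0.14  0.45  1.7  -0.    0.99 -1.6 ] F [-1.2 -2.9  3.6] M [-0.77  0.11  0.02] 40.57400266864175 30.00065714120865
```

```bash
python3 -m handwheel '[[[0,0,0],[0,0,0.001],0],[[0,0,0],[0,0,0.001],0]]'; 
python3 -m handwheel '[[[0,0,0],[0,0,0.001],0],[[0,0,0],[0,0,0.001],0]]'
```

```text
time: 4.35
tool_pos: [519.2, 5.8, 111.7]
tcp_rot: [-3.141, 0.0, 3.035]
contact_force: [-2.1, -5.2, 3.7]
grip_width: 40.7
finger_force: 30.0
time: 4.55
tool_pos: [519.2, 5.8, 110.7]
tcp_rot: [-3.141, 0.0, 3.035]
contact_force: [-1.8, -4.4, 4.2]
grip_width: 40.6
finger_force: 30.0
```

```bash
python3 -m handwheel '[[[0,0,0],[0,0,0.001],0],[[0,0,0],[0,0,0.002],0],[[0,0,0],[0,0,0.003],0],[[0,0,0],[0,0,0.003],0]]'; 
python3 -m handwheel '[[[0,0,0],[0,0,0.001],0],[[0,0,0],[0,0,0.002],0],[[0,0,0],[0,0,0.002],0]]'
```

```text
time: 4.95
tool_pos: [519.2, 5.8, 107.7]
tcp_rot: [-3.141, 0.0, 3.035]
contact_force: [-2.5, -5.4, 5.2]
grip_width: 40.5
finger_force: 30.0
time: 5.25
tool_pos: [519.2, 5.7, 105.8]
tcp_rot: [-3.141, 0.0, 3.035]
contact_force: [-2.2, -4.4, 4.6]
grip_width: 40.8
finger_force: 30.0
```

```bash
python3 - <<'E'
from h import *
b=capture("scene");cv2.imwrite("pics/s3.png",cv2.resize(b["image"][150:250,220:400,::-1],None,fx=4,fy=4))
E
```

```text
(no output)
```

View pics/s3.png

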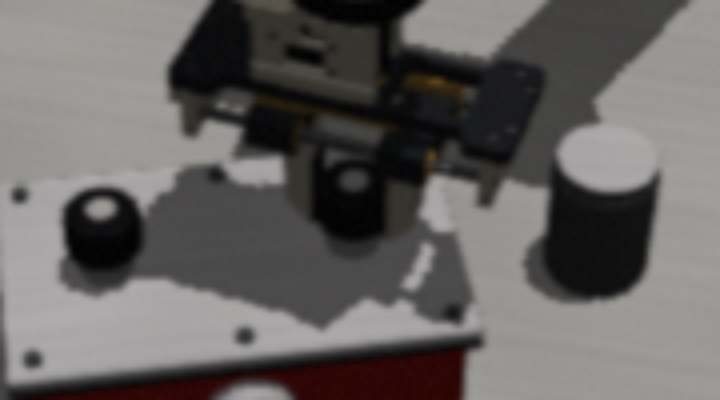

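The knob at (352,200) has gone down with the fingers and no boss shows below it. It was standing at a thread start. Next I turn it clockwise.

```bash
python3 -m handwheel '[[[0,0,6],[0,0,0],0],[[0,0,12],[0,0,0],0],[[0,0,18],[0,0,0],0],[[0,0,24],[0,0,0],0],[[0,0,30],[0,0,0],0],[[0,0,30],[0,0,0],0]]'; python3 d.py
python3 -m handwheel '[[[0,0,5],[0,0,0],0],[[0,0,10],[0,0,0.0005],0],[[0,0,10],[0,0,0.0005],0]]'; python3 d.py
```

```text
time: 5.9
tool_pos: [519.5, 6.5, 105.9]
tcp_rot: [3.141, 0.0, 2.508]
contact_force: [-1.5, -0.6, 5.1]
grip_width: 40.5
finger_force: 30.0
5.9 [519.5   6.5 105.9] [179.9   0.  143.7] q [-0.14  0.46  1.71  0.    0.97 -1.07] F [-1.5 -0.6  5.1] M [-0.32  0.08 -0.02] 40.54143033768948 30.001714825630188
time: 6.2
tool_pos: [519.6, 6.6, 105.4]
tcp_rot: [3.14, 0.0, 2.334]
contact_force: [-0.9, -0.9, 5.0]
grip_width: 40.3
finger_force: 30.0
6.2 [519.6   6.6 105.4] [179.9   0.  133.7] q [-0.14  0.46  1.71  0.    0.97 -0.9 ] F [-0.9 -0.9  5. ] M [-0.11  0.04 -0.08] 40.28097313493003 30.001635253429413
```

```bash
python3 -m handwheel '[[[0,0,5],[0,0,0],0],[[0,0,10],[0,0,0.0005],0],[[0,0,10],[0,0,0.0005],0]]'; python3 d.py
python3 -m handwheel '[[[0,0,5],[0,0,0],0],[[0,0,10],[0,0,0.0005],0],[[0,0,10],[0,0,0.0005],0]]'; python3 d.py
```

```text
time: 6.5
tool_pos: [519.8, 6.8, 104.9]
tcp_rot: [3.14, -0.0, 2.161]
contact_force: [1.0, 1.6, 4.1]
grip_width: 40.6
finger_force: 30.0
6.5 [519.8   6.8 104.9] [179.9  -0.  123.8] q [-0.14  0.46  1.71  0.    0.97 -0.73] F [1.  1.6 4.1] M [ 0.19 -0.24 -0.04] 40.58180409117383 30.001536905765533
time: 6.8
tool_pos: [520.0, 6.9, 104.3]
tcp_rot: [3.139, -0.0, 1.989]
contact_force: [3.9, 3.7, 3.0]
grip_width: 40.0
finger_force: 30.0
6.8 [520.    6.9 104.3] [179.9  -0.  113.9] q [-0.14  0.46  1.71  0.    0.97 -0.55] F [3.9 3.7 3. ] M [ 0.52 -0.58 -0.01] 40.01876170438298 30.001394748687744
```

```bash
python3 -m handwheel '[[[0,0,5],[0,0,0],0],[[0,0,10],[0,0,0.0005],0],[[0,0,10],[0,0,0.0005],0]]'; python3 d.py
python3 -m handwheel '[[[0,0,5],[0,0,0],0],[[0,0,10],[0,0,0.0005],0],[[0,0,10],[0,0,0.0005],0]]'; python3 d.py
```

```text
time: 7.1
tool_pos: [520.3, 7.0, 103.8]
tcp_rot: [3.139, -0.001, 1.814]
contact_force: [4.0, 3.8, 1.6]
grip_width: 40.5
finger_force: 30.0
7.1 [520.3   7.  103.8] [179.8  -0.  104. ] q [-0.14  0.47  1.71  0.    0.97 -0.38] F [4.  3.8 1.6] M [ 0.64 -0.77 -0.07] 40.47987650356071 30.00093698501587
time: 7.4
tool_pos: [520.5, 7.0, 103.6]
tcp_rot: [3.138, -0.001, 1.64]
contact_force: [4.4, 4.2, 3.1]
grip_width: 40.4
finger_force: 30.0
7.4 [520.5   7.  103.6] [ 1.798e+02 -1.000e-01  9.400e+01] q [-0.13  0.47  1.71  0.    0.97 -0.21] F [4.4 4.2 3.1] M [ 0.7  -0.67 -0.01] 40.36633229055973 30.001188218593597
```

```bash
python3 -m handwheel '[[[0,0,4],[0,0,0],0],[[0,0,8],[0,0,0],0],[[0,0,8],[0,0,0],0]]'; python3 d.py
python3 -m handwheel '[[[0,0,4],[0,0,0],0],[[0,0,8],[0,0,0],0],[[0,0,8],[0,0,0],0]]'; python3 d.py
```

```text
time: 7.7
tool_pos: [520.8, 6.6, 103.7]
tcp_rot: [3.138, -0.001, 1.502]
contact_force: [5.2, 2.8, 2.5]
grip_width: 40.5
finger_force: 30.0
7.7 [520.8   6.6 103.7] [179.8  -0.   86.1] q [-0.14  0.47  1.71  0.    0.96 -0.07] F [5.2 2.8 2.5] M [ 0.41 -0.86  0.5 ] 40.52922266499522 30.001056790351868
time: 8.0
tool_pos: [520.9, 6.5, 103.7]
tcp_rot: [3.138, -0.001, 1.363]
contact_force: [4.5, 1.5, 2.6]
grip_width: 40.2
finger_force: 30.0
8.0 [520.9   6.5 103.7] [ 1.798e+02 -1.000e-01  7.810e+01] q [-0.14  0.47  1.71  0.    0.96  0.07] F [4.5 1.5 2.6] M [ 0.37 -0.88  0.42] 40.19164692453893 30.001004934310913
```

The moment rose to 0.5 N m and z stopped, so the knob is at its hard stop. I'll let go and check.

```bash
python3 -m handwheel '[[[0,0,0],[0,0,0],1],[[0,0,0],[0,0,0],1],[[0,0,0],[0,0,0],1],[[0,0,0],[0,0,0],1],[[0,0,0],[0,0,0],1],[[0,0,0],[0,0,0],1],[[0,0,0],[0,0,-0.03],1],[[0,0,0],[0,0,-0.07],1],[[0,0,0],[0,0,-0.11],1],[[0,0,0],[0,0,-0.14],1],[[0,0,0],[0,0,-0.14],1]]'
python3 -m handwheel '[[[0,0,0],[-0.05,0,0],1],[[0,0,0],[-0.1,0,0],1],[[0,0,0],[-0.14,0,0],1],[[0,0,0],[-0.17,0,0],1],[[0,0,0],[-0.17,0,0],1]]'
python3 - <<'E'
from h import *
a=capture("top");W=cloud(a);z=W[:,:,2]
for p in((519.2,5.4),(571.7,-123.6)):
    m=np.hypot(W[:,:,0]-p[0],W[:,:,1]-p[1])<16
    print(p,m.sum(),np.nanpercentile(z[m],[10,50,90]).round(1))
s=capture("scene")["image"]
cv2.imwrite("pics/f.png",np.vstack([cv2.resize(a["image"][150:400,220:480],(416,300)),cv2.resize(s[120:330,170:420],(416,300))])[:,:,::-1])
E
```

```text
time: 9.1
tool_pos: [521.2, 5.8, 247.8]
tcp_rot: [3.133, -0.001, 1.359]
contact_force: [-0.7, -0.8, -0.1]
grip_width: 91.8
finger_force: 0.0
time: 9.6
tool_pos: [482.3, -163.2, 242.2]
tcp_rot: [-3.14, 0.001, 1.355]
contact_force: [0.4, 1.3, -0.2]
grip_width: 92.3
finger_force: 0.0
(519.2, 5.4) 272 [131.6 134.2 136.7]
(571.7, -123.6) 260 [131.4 134.1 136.5]
```

View pics/f.png

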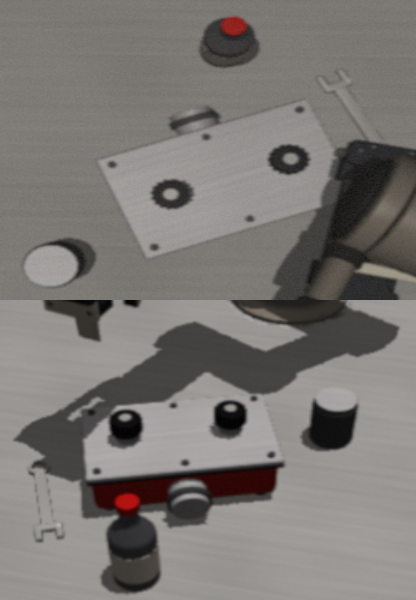

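Both knobs sit at the same height, tops at 134 mm ((170,193) and (288,158) in the top view). The bystanders haven't moved and the robot is clear.

```bash
python3 -c "from plant import close_job;print(close_job())"
```

```text
the job is handed in; nothing more can be done
None
```

The raised knob is screwed fully home against its hard stop and released, its top level with the other knob at 134 mm above the bench; nothing else was moved, and the job is handed in at about 10 s.

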